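Shut and latch the specimen transport case

ROBOT

A 6-joint arm with a two-finger parallel gripper is mounted at the origin on a cart in front of the work surface, level with it; the furniture and walls round the work are solid. World frame = base frame: x ahead of the robot, y to its left, z up, the work surface at z = 0. Lengths are in m, angles in degrees, forces in N, time in s.
With the tool pointing down it reaches from about 0.375 to 0.75 m from the base axis. Payload 9 kg.
Tool frame: the origin (TCP) lies where the fingers leave the gripper's body, on its centre line; the fingertips stand 73 mm ahead of it and the grasp point (between the pads) lies 54 mm ahead of it (robot.tip_reach is the distance from the TCP to the fingertips, in m); z points along the fingers, y is the line along which they close (so a half turn about z gives the same grasp; the last joint's range is limited). The gripper opens to 85 mm and grips with 20 to 120 N. Pads are 22 mm wide; open, the fingers measure 114 mm over their backs; the gripper's body (76 mm by 85 mm) begins 54 mm behind the grasp point. The pads swing forward as they close: fully open they stand 13 mm farther back than shut.
Start: joints at [52.557, 5.964, 5.575, 89.605, 0, 77.527], TCP at [0.253, 0.544, 0.304] pointing down, gripper open.
Joint ranges: [-171.21, 171.21], [-48.23, 106.86], [-62.78, 66.21], [-105.2, 120.99], [-86.42, 89.51], [-180, 180]. Speed limits (degrees/s): [127.2, 127.2, 147.25, 180, 180, 180].

INTERFACE

Orientations are given as [roll, pitch, yaw] about the fixed x, y, z axes, in that order (R = Rz(yaw) Ry(pitch) Rx(roll)).
In Python, from plant import robot gives the robot as it stands. Calls block until the motion is done:
- robot.move_pose(position, orientation): joint-space move of the TCP to a pose.
- robot.line_to(position, vel=0.15, rotation=None, guard=None): straight line of the TCP; rotation=None keeps the orientation; vel is the mean speed in m/s. With guard (N) it stops when the force on the tool has changed by that much, and returns True; else False.
- robot.goto_joints(angles): joint-space move.
- robot.set_gripper(opening): finger opening in m; the grip force is fixed at half the most; returns when the fingers have stopped.
- robot.pause(seconds).
- robot.ik(position, orientation): joint angles nearest the present ones, or None.
- robot.observe(): the state.
- robot.grab_frame(name): name is "side" or "top"; returns the picture (480x640x3 uint8, blue, green, red); there is no depth.
- robot.get_calibration(name): a dict with "vertical_fov" (degrees; the focal length in pixels is half the picture's height over the tangent of half this angle, whatever the lens; pixels are square), "cx", "cy" (the principal point, pixels), "rvec" (rotation vector, rad) and "tvec" (3), from world to camera coordinates, as OpenCV has them. Camera axes: x right, y down, z forward; pixel columns grow to the right and rows downward; lengths in m; the calibration is good to about 2 mm. A picture is of the moment at which its call begins. get_calibration takes no time and is no camera call.
A pose or a line that the arm cannot do raises robot.IKError and nothing moves.
- robot.job_done(): hands the job in; it is judged then, once.
The state is a dict: "time": time; "q": joint angles; "qvel": joint speeds; "joint_torque": joint torques, N m; "tool_pos": TCP position; "tcp_rot": TCP orientation; "ft_force": force on the tool from outside, world axes, zero at the start; "torque": the same for the moment, N m; "gripper_width": finger opening in m; "gripper_force": force on a finger pad.
Only numpy, scipy, OpenCV 4.12 (cv2) and the standard library are available. Lean on these libraries where they do the work, as an engineer would, in place of code of your own. Each camera call takes 0.05 s, during which the arm holds its last target. There are 200 camera calls.

TASK

The specimen case is packed: close its lid, swing the wire bail up over the catch on the front of the lid, and then push the latch lever down over its high point until it snaps flat against the front of the case, so that the bail holds the lid tight. Let go, and leave the other things on the bench where they stand.

Things in the scene. Friction and masses are not known exactly. Their poses are not given: they have to be found in the camera images.
- case: Aluminium specimen transport case, dark steel edges, fixed to the bench. Origin: centre of its underside. x points from its front (latch side, towards the robot) to its hinged back, y to its left, z up. 110 mm deep (x -55 to +55), 220 mm wide (y -110 to +110). Lid shut: seam at z 85 mm, lid top at z 117 mm. Two capped tubes lie packed inside, below the seam.
- lid (a joint): Lid angle, rad: 0 shut, grows as it opens (up and back), 1.75 at most. The hinge is stiff: the lid stays where it is left and takes 0.3 N m, 3 to 7 N at its front edge, to move. The lid is a shallow tray, front edge 110 mm from the hinge line, outer face 32 mm above the seam plane when shut.
- lid_hinge (a point): Middle of the lid's hinge line, which runs along the case's y (case x +55, z +85 mm).
- lever (a joint): Latch lever angle, rad: 0 closed (straight down, flat on the front), grows as it swings out and up; pi/2 level, 2.25 at most. It stays where it is left (0.045 N m). With the bail hooked it works against the wire's spring below about 1.2 rad (hardest near 1: 7 N at 36 mm from the pin) and, let go, springs back to 1.3; past its high point near 0.45 rad it snaps to 0 by itself.
- lever_pin (a point): Middle of the lever's pin, along the case's y, 12 mm off the front (case x -67, y 0, z +66 mm). The lever is a plain steel plate 24 mm wide that reaches 53 mm from this pin; its outer face (the upper one while it sticks out) lies level with the pin's axis within 2 mm.
- bail (a joint): Angle of the wire bail about its hinge on the lever, rad. The hinge is 14 mm from lever_pin, in direction (lever - 0.18 rad). 0: rests on tabs of the lever, its end 11 mm past the lever's tip; grows as it swings up and over to the lid, 1.3 to 1.7 leaning on the lid, 3.1 latched. It turns freely: falls back on the lever until past upright, then falls in against the lid by itself.
- bail_bar (a point): Middle of the bail's cross-bar, its free end. The bail is a U of 4 mm steel wire, 34 mm wide with legs 49 mm long, straddling the lever; the cross-bar runs along the case's y. It clears the lip of the catch only while the lever stands above about 1.7 rad. Lift it from below first: pushed level while the bail still lies on the lever, it can force the lever down.
- bail_stretch (a joint): How far the spring-wire bail is stretched lengthwise, m: 0 slack, about 0.002 when the latch is closed with the bail hooked (20 N per mm).
- keeper (a point): Where the cross-bar's axis sits when hooked: the groove of the catch on the middle of the lid's front (case x -60, y 0, z +104 mm, lid shut). The catch is a solid steel ledge 26 mm wide, 9.5 mm out from the lid, with an upturned lip at its outer edge, 4 mm higher than this point; the groove between lip and lid is open above. Axes: those of the lid (of the case when shut).
- dropper_bottle: Bystander: brown dropper bottle, 31 mm across, 107 mm tall, at the case's right. Origin under its centre.
- timer: Bystander: white bench timer lying flat, 62 x 62 x 18 mm, in front of the case at the right. Origin under its centre.
- tape_roll: Bystander: roll of tape lying flat, 77 mm across, 19 mm high, left of the tube rack. Origin under its centre.
- weigh_boat: Bystander: white weighing boat, 80 x 80 x 16 mm, left of the tube rack. Origin under its centre.
- loose_cap: Bystander: screw cap of a tube, 35 mm across, 14 mm high, in front of the case at the left. Origin under its centre.
- pen_black: Bystander: black pen lying flat, 150 mm long, 10 mm high, in front of the case. Origin under its middle.

How it is judged (in metres and radians):
On the way, in this order (a step that is already met when the one before it is completed fails the run):
1. the lid is shut (value of joint lid below 0.04 rad), for 0.2 s.
2. the bail's cross-bar is behind the catch's lip, against the lid, with the lever still open (x of bail_bar in the frame of keeper above -0.002 m and z of bail_bar in the frame of keeper between -0.003 and 0.02 m and value of joint lever above 0.8 rad and value of joint lid below 0.06 rad), for 0.1 s.
At the end, for the whole second after the job is handed in: The lid is shut (within 0.02 rad), the lever lies snapped against the front (within 0.08 rad) at rest, and the bail's cross-bar sits in the catch's groove (within 5 mm) with the wire stretched by over 1 mm (value of joint lid below 0.02 rad and value of joint lever below 0.08 rad and distance between bail_bar and keeper below 0.005 m and value of joint bail_stretch above 0.001 m and velocity of joint lever below 0.05 rad/s); the robot touches nothing.
It fails at once if a bystander is shoved more than 25 mm or knocked over (distance of any of dropper_bottle, timer, tape_roll, weigh_boat, loose_cap, pen_black from where it was at the start of the episode above 0.025 m or angle between dropper_bottle's own z axis and vertical above 0.5 rad).
It also fails if it takes over 58 s, if anything falls off the work surface, if the arm or the gripper's body presses on something with over 40 N, if the wrist force passes 120 N, or if a joint passes its speed limit or range.

## Working session

There is one attempt and no reset: what is moved stays moved. The work goes in short steps, each a Python script; the robot and the scene stay as the last script left them, time stands still between calls to the robot, and variables do not carry over. Pictures are saved under pics/ and viewed, at most 10 in all, crops included, and the job is handed in when it is done.

```bash
ls; mkdir -p pics; python3 - <<'E'
from plant import robot
import cv2
for n in("side","top"):
    cv2.imwrite(f"pics/{n}0.png",robot.grab_frame(n)); print(n,robot.get_calibration(n))
s=robot.observe();print(s)
E
```

```text
pics
side {'vertical_fov': 44.650199176535885, 'cx': 328.29163611832996, 'cy': 247.14494276604339, 'rvec': array([ 2.12887602, -1.61112193,  0.47593973]), 'tvec': array([-0.17531391,  0.50649172,  1.21388703])}
top {'vertical_fov': 50.10440447600195, 'cx': 320.9528280690505, 'cy': 232.81824461527623, 'rvec': array([ 1.96524932, -2.2458695 ,  0.2462831 ]), 'tvec': array([0.05517893, 0.57906044, 0.92367632])}
{'time': 0.1, 'q': array([ 5.25584582e+01,  5.99478339e+00,  5.53317333e+00,  8.96077983e+01,
       -7.04431863e-04,  7.75260357e+01]), 'qvel': array([ 0.02198483, -0.07796123,  0.15802943,  0.00849288, -0.09132895,
       -0.08352634]), 'joint_torque': array([ 7.10361099e-03, -5.58204818e+01,  5.04720068e+01,  1.29978714e-02,
       -2.01659082e-04, -2.00488842e-05]), 'tool_pos': array([0.25312369, 0.54374521, 0.30322022]), 'tcp_rot': array([-1.79932078e+02, -1.43041144e-02,  1.55032414e+02]), 'ft_force': array([0.07451854, 0.75574308, 0.87981339]), 'torque': array([-0.00843739, -0.01153562, -0.00124066]), 'gripper_force': 0.0, 'gripper_width': 0.08542850722255133}
```

View pics/side0.png

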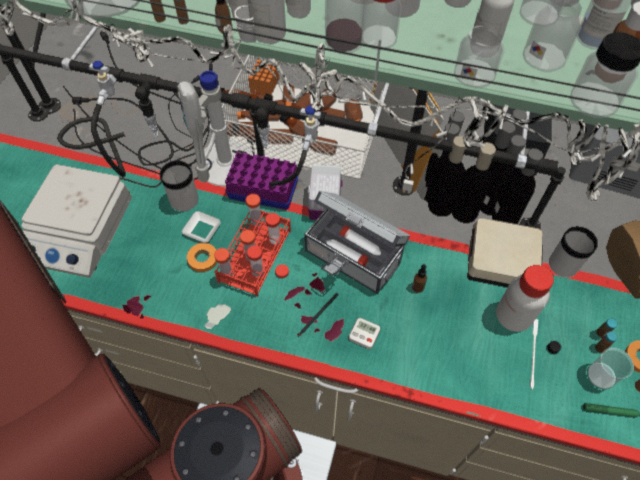

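View pics/top0.png

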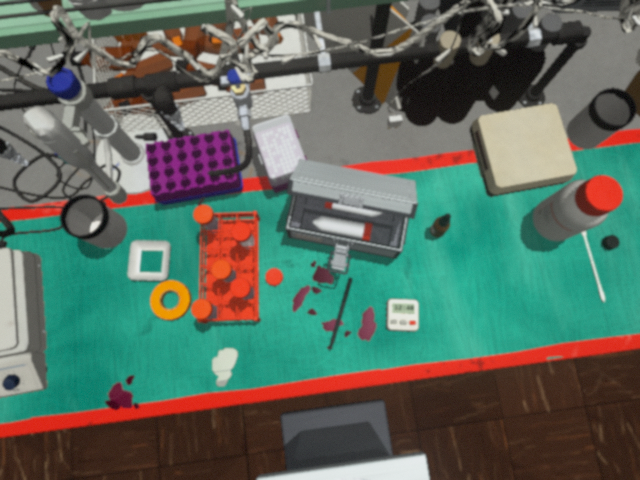

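The case sits near (350,215) in top and (355,240) in side, with its lid open about 90° and the lever sticking out at top (341,255). I'll enlarge both.

```bash
python3 - <<'E'
import cv2
a=cv2.imread("pics/top0.png")[150:290,270:430]; b=cv2.imread("pics/side0.png")[180:300,290:420]
cv2.imwrite("pics/tc.png",cv2.resize(a,None,fx=4.25,fy=4.25,interpolation=cv2.INTER_CUBIC))
cv2.imwrite("pics/sc.png",cv2.resize(b,None,fx=5,fy=5,interpolation=cv2.INTER_CUBIC))
E
```

```text
(no output)
```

View pics/tc.png

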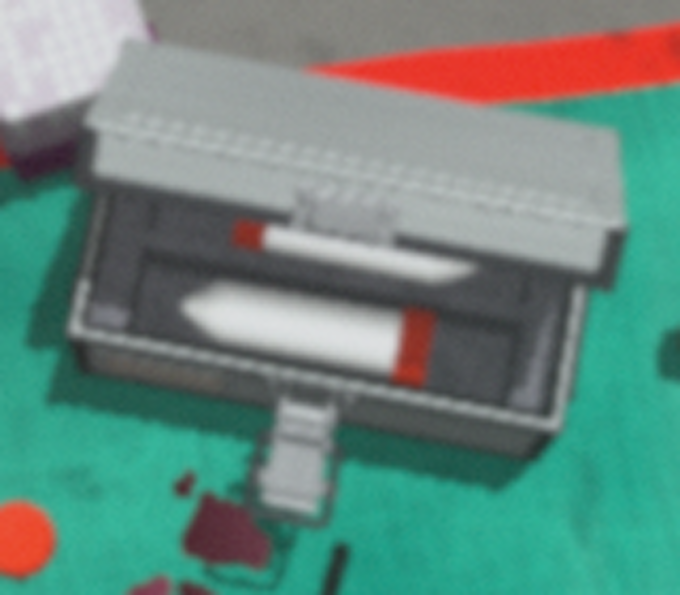

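View pics/sc.png

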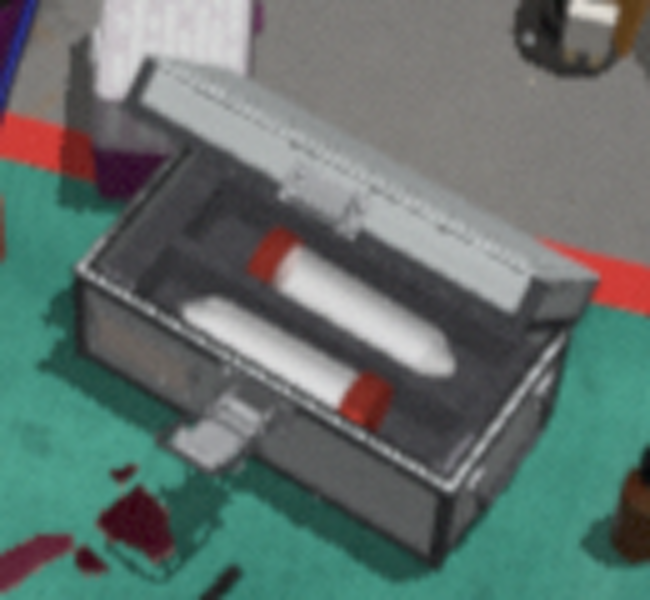

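The crops show four things: the rim corners, the lid's front face edge corners, the lever tip and the bail bar just past it. I'll fit case pose, lid and lever angle to these.

```bash
cat > fit.py <<'E'
import numpy as np,cv2
from plant import robot
from scipy.optimize import least_squares
def proj(n,P):
    c=robot.get_calibration(n); f=240/np.tan(np.radians(c["vertical_fov"]/2))
    K=np.array([[f,0,c["cx"]],[0,f,c["cy"]],[0,0,1]])
    return cv2.projectPoints(np.array(P,float).reshape(-1,3),c["rvec"],c["tvec"],K,None)[0][:,0]
def w(p,x,z=None):
    x=np.atleast_2d(x); c,s=np.cos(p[2]),np.sin(p[2])
    return np.c_[p[0]+c*x[:,0]-s*x[:,1],p[1]+s*x[:,0]+c*x[:,1],x[:,2]]
def lid(t,d,h,y): return [.055-d*np.cos(t)+h*np.sin(t),y,.085+d*np.sin(t)+h*np.cos(t)]
def lev(a,r,y): return [-.067-r*np.sin(a),y,.066-r*np.cos(a)]
E
cat > f1.py <<'E'
from fit import *
T=lambda u,v:(270+u/4.25,150+v/4.25); S=lambda u,v:(290+u/5,180+v/5)
obs=[("top",T(75,330),lambda p:[-.055,.11,.085]),("top",T(557,425),lambda p:[-.055,-.11,.085]),
("top",T(88,372),lambda p:[-.055,.11,0]),("top",T(540,457),lambda p:[-.055,-.11,0]),
("side",S(80,268),lambda p:[-.055,.11,.085]),("side",S(445,488),lambda p:[-.055,-.11,.085]),
("side",S(82,350),lambda p:[-.055,.11,0]),("side",S(437,562),lambda p:[-.055,-.11,0]),
("top",T(88,125),lambda p:lid(p[3],.11,.032,.11)),("top",T(624,225),lambda p:lid(p[3],.11,.032,-.11)),
("top",T(88,182),lambda p:lid(p[3],.11,0,.11)),("top",T(610,287),lambda p:lid(p[3],.11,0,-.11)),
("side",S(128,100),lambda p:lid(p[3],.11,0,.11)),("side",S(525,325),lambda p:lid(p[3],.11,0,-.11)),
("side",S(150,58),lambda p:lid(p[3],.11,.032,.11)),
("top",T(290,495),lambda p:lev(p[4],.053,0)),("side",S(188,455),lambda p:lev(p[4],.053,0)),
]
def res(p): return np.concatenate([proj(n,w(p,f(p)))[0]-uv for n,uv,f in obs])
best=min((least_squares(res,[.55,0,y,1.2,l],loss="soft_l1") for y in(-.3,.3) for l in(1.4,1.9)),key=lambda r:r.cost)
print(best.x,best.cost); print(np.round(res(best.x).reshape(-1,2),1)); np.save("p.npy",best.x)
E
python3 f1.py
python3 - <<'E'
import sys;sys.path.insert(0,".")
from fit import *
p=np.load("p.npy")
for nm,f in(("top",(270,150,4.25)),("side",(290,180,5))):
    im=cv2.imread("pics/"+nm[0]+"c.png")
    L=lambda A,B,c:cv2.line(im,*[tuple(int(v) for v in (q-np.array(f[:2]))*f[2]) for q in proj(nm,w(p,[A,B]))],c,1)
    for z in(0,.085):
        c=[[sx*.055,sy*.11,z] for sx,sy in((-1,-1),(-1,1),(1,1),(1,-1))]
        for i in range(4):L(c[i],c[(i+1)%4],(0,0,255))
    for h in(0,.032):
        c=[lid(p[3],d,h,y) for d,y in((0,-.11),(0,.11),(.11,.11),(.11,-.11))]
        for i in range(4):L(c[i],c[(i+1)%4],(255,0,0))
    c=[lev(p[4],r,y) for r,y in((0,-.012),(0,.012),(.053,.012),(.053,-.012))]
    for i in range(4):L(c[i],c[(i+1)%4],(0,255,255))
    if nm=="top":A=cv2.resize(im,(500,438))
    else: B=cv2.resize(im,(300,277));B=im[:438,:]; B=cv2.resize(im,(475,438))
im=np.hstack([A,B]);cv2.imwrite("pics/ov.png",cv2.resize(im,(800,359)))
E
```

```text
Traceback (most recent call last):
  File "f1.py", line 14, in <module>
    best=min((least_squares(res,[.55,0,y,1.2,l],loss="soft_l1") for y in(-.3,.3) for l in(1.4,1.9)),key=lambda r:r.cost)
  File "f1.py", line 14, in <genexpr>
    best=min((least_squares(res,[.55,0,y,1.2,l],loss="soft_l1") for y in(-.3,.3) for l in(1.4,1.9)),key=lambda r:r.cost)
              ~~~~~~~~~~~~~^^^^^^^^^^^^^^^^^^^^^^^^^^^^^^^^^^^^
  File "f1.py", line 13, in res
    def res(p): return np.concatenate([proj(n,w(p,f(p)))[0]-uv for n,uv,f in obs])
                                       ~~~~^^^^^^^^^^^^^
  File "fit.py", line 5, in proj
    c=robot.get_calibration(n); f=240/np.tan(np.radians(c["vertical_fov"]/2))
ValueError: time passes only in moves, steps and waits
Traceback (most recent call last):
FileNotFoundError: [Errno 2] No such file or directory: 'p.npy'
```

Too many calibration calls, so I'll cache it.

```bash
sed -i 's/c=robot.get_calibration(n); f=/c=CAL[n]; f=/; s/^def proj/CAL={n:robot.get_calibration(n) for n in ("side","top")}\ndef proj/' fit.py
python3 f1.py
cat > ov.py <<'E'
from fit import *
def overlay(t,s,p,out):
  R=[]
  for nm,f,im in(("top",(270,150,4.25),t),("side",(290,180,5),s)):
    im=im.copy()
    L=lambda A,B,c:cv2.line(im,*[tuple(int(v) for v in (q-np.array(f[:2]))*f[2]) for q in proj(nm,w(p,[A,B]))],c,1)
    Q=lambda c,k:[L(c[i],c[(i+1)%4],k) for i in range(4)]
    for z in(0,.085): Q([[sx*.055,sy*.11,z] for sx,sy in((-1,-1),(-1,1),(1,1),(1,-1))],(0,0,255))
    for h in(0,.032): Q([lid(p[3],d,h,y) for d,y in((0,-.11),(0,.11),(.11,.11),(.11,-.11))],(255,0,0))
    Q([lev(p[4],r,y) for r,y in((0,-.012),(0,.012),(.053,.012),(.053,-.012))],(0,255,255))
    R.append(cv2.resize(im,(400,360)))
  cv2.imwrite(out,np.hstack(R))
if __name__=="__main__":
  overlay(cv2.imread("pics/tc.png"),cv2.imread("pics/sc.png"),np.load("p.npy"),"pics/ov.png")
E
python3 ov.py
```

```text
[ 0.61181276 -0.08052997 -0.32939047  0.88556076  2.09991035] 18.404481974925456
[[-1.1 -0.1]
 [ 0.7 -0.1]
 [-1.3 -0.5]
 [-1.6  0.2]
 [ 0.3 -0.4]
 [ 2.7  0.1]
 [ 0.4  1.1]
 [ 1.2  1.7]
 [-0.3 -2.2]
 [ 0.5 -1.7]
 [-2.6  1.4]
 [-0.5  0.5]
 [-0.1  2.2]
 [-0.5  2. ]
 [ 1.5 -1.4]
 [-0.   1.5]
 [ 2.2 -0.6]]
```

View pics/ov.png

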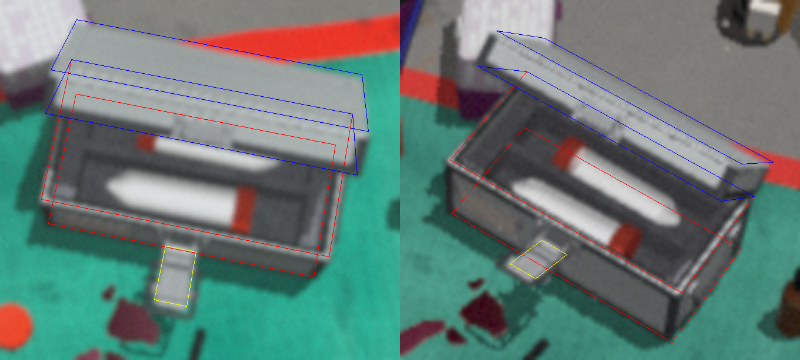

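The overlay matches both views: case at (0.612, -0.081), yaw -18.9°, lid open 0.89 rad, lever at about 2.1 rad with the bail resting on it. Next I'll write the motion helpers and check reach for every stage before moving.

```bash
cat > mv.py <<'E'
from fit import *
from scipy.spatial.transform import Rotation as Ro
P=np.load("p.npy"); TR=robot.tip_reach
def pose(tip,phi,mode):
    """tip=(x,y,z) case frame; tool points along (cos phi,0,-sin phi) of the case; mode: case-frame dir of tool y: 'y','-y','n','-n'"""
    t=np.array([np.cos(phi),0,-np.sin(phi)]); n=np.array([np.sin(phi),0,np.cos(phi)])
    yv={'y':np.array([0,1.,0]),'n':n}[mode[-1]]*(-1 if mode[0]=='-' else 1)
    R=Ro.from_euler('z',P[2]).as_matrix()@np.c_[np.cross(yv,t),yv,t]
    return w(P,np.array(tip)-TR*t)[0], Ro.from_matrix(R).as_euler('xyz',degrees=True)
def lidpath(y=.04):
    out=[]
    for th in (1.1,.7,.4,.2,.08):
        q=lid(th,.098,.034,y); out.append((q,np.pi/2))
    return out
def bar(e,off=0): # bail elevation e above -x horizontal
    H=np.array([-.067-.014*np.sin(P[4]-.18),0,.066-.014*np.cos(P[4]-.18)])
    return H+(.049+off)*np.array([-np.cos(e),0,np.sin(e)])
def bailtip(e,phi,over,h=.0145,gap=0):
    t=np.array([np.cos(phi),0,-np.sin(phi)]); n=np.array([np.sin(phi),0,np.cos(phi)])
    return bar(e)+over*t-(h+.002+gap)*n
def levtip(a,phi,r,h=.011,gap=0):
    d=np.array([-np.sin(a),0,-np.cos(a)]); u=np.array([np.cos(a),0,-np.sin(a)])
    return np.array([-.067,0,.066])+r*d-u*(h*abs(np.sin(phi-a))+gap)
E
cat > chk.py <<'E'
from mv import *
def c(l,tip,phi):
    print(l,np.round(tip,3),{m:(None if (q:=robot.ik(*map(list,pose(tip,phi,m)))) is None else np.round(q).astype(int).tolist()) for m in(('y','-y') if l[0]!='b' else ('n','-n'))})
print(TR)
for q,f in lidpath(): c("lid",q,f)
for f in(30,45,60): 
  for e,o in((10,.015),(35,.015),(100,.005)): c("bail%d %d"%(f,e),bailtip(np.radians(e),np.radians(f),o),np.radians(f))
for a,f,r in((2.1,90,.034),(1.57,80,.036),(1,65,.046),(.35,45,.046),(.35,30,.046),(.35,60,.046)): c("lev%.1f %d"%(a,f),levtip(a,np.radians(f),r),np.radians(f))
E
python3 chk.py
```

```text
0.0726
lid [0.041 0.04  0.188] {'y': [-16, 17, 14, 86, 0, 3], '-y': [-16, 17, 14, 86, 0, -177]}
lid [0.002 0.04  0.174] {'y': [-16, 11, 5, 84, 0, 3], '-y': [-16, 11, 5, 84, 0, -177]}
lid [-0.022  0.04   0.154] {'y': [-16, 7, -2, 82, 0, 3], '-y': [-16, 7, -2, 82, 0, -177]}
lid [-0.034  0.04   0.138] {'y': [-16, 5, -5, 80, 0, 3], '-y': [-16, 5, -5, 80, 0, -177]}
lid [-0.04   0.04   0.127] {'y': [-16, 4, -7, 79, 0, 3], '-y': [-16, 4, -7, 79, 0, -177]}
bail30 10 [-0.124  0.     0.058] {'n': None, '-n': None}
bail30 35 [-0.116  0.     0.077] {'n': None, '-n': None}
bail30 100 [-0.076  0.     0.102] {'n': None, '-n': None}
bail45 10 [-0.129  0.     0.057] {'n': None, '-n': None}
bail45 35 [-0.121  0.     0.077] {'n': None, '-n': None}
bail45 100 [-0.08   0.     0.104] {'n': None, '-n': None}
bail60 10 [-0.135  0.     0.058] {'n': None, '-n': None}
bail60 35 [-0.127  0.     0.078] {'n': None, '-n': None}
bail60 100 [-0.083  0.     0.106] {'n': None, '-n': None}
lev2.1 90 [-0.094  0.     0.088] {'y': [-20, -6, -21, 75, 0, -1], '-y': [-20, -6, -21, 75, 0, 179]}
lev1.6 80 [-0.103  0.     0.068] {'y': [-20, -21, -37, 64, 0, -1], '-y': [-20, -21, -37, 64, 0, 179]}
lev1.0 65 [-0.107  0.     0.042] {'y': [-20, -44, -59, 50, 1, -1], '-y': [-20, -44, -59, 50, 1, 179]}
lev0.3 45 [-0.087  0.     0.024] {'y': None, '-y': None}
lev0.3 30 [-0.085  0.     0.023] {'y': None, '-y': None}
lev0.3 60 [-0.089  0.     0.025] {'y': None, '-y': None}
```

```bash
cat > scan.py <<'E'
from mv import *
def pg(tip,phi,psi,roll):
    t=np.array([np.cos(phi)*np.cos(psi),np.cos(phi)*np.sin(psi),-np.sin(phi)])
    y0=np.cross(t,[np.cos(psi),np.sin(psi),0]) if phi>1.5 else np.cross([0,0,1.],t); y0/=np.linalg.norm(y0)
    M=np.c_[np.cross(y0,t),y0,t]@Ro.from_euler('z',roll).as_matrix()
    return w(P,np.array(tip)-TR*t)[0],Ro.from_matrix(Ro.from_euler('z',P[2]).as_matrix()@M).as_euler('xyz',degrees=True)
ok=lambda *a:robot.ik(*map(list,pg(*a))) is not None
D=np.radians
for nm,tip in(("barlow",(-.118,0,.085)),("barhigh",(-.08,0,.115)),("lev.35",(-.09,0,.03)),("lev.45",(-.093,0,.04))):
  for psi in(0,30,-30,60,-60,90,-90):
    print(nm,psi,[f for f in range(0,90,5) if any(ok(tip,D(f),D(psi),D(r)) for r in(0,180))],[f for f in range(0,90,5) if any(ok(tip,D(f),D(psi),D(r)) for r in(90,-90))])
for nm,px,z in(("timer",(403,315),.018),("pen a",(350,282),.01),("pen b",(332,347),.01),("cap",(274,277),.014),("bottle",(441,225),.05)):
  r=least_squares(lambda q:proj("top",[[*q,z]])[0]-px,[.5,0]).x; d=r-P[:2]; c,s=np.cos(P[2]),np.sin(P[2])
  print(nm,np.round(r,3),"case",np.round([c*d[0]+s*d[1],-s*d[0]+c*d[1]],3))
E
python3 scan.py
```

```text
barlow 0 [70, 75, 80, 85] [70, 75, 80, 85]
barlow 30 [65, 70, 75, 80, 85] [65, 70, 75, 80, 85]
barlow -30 [55, 60, 65, 70, 75, 80, 85] [55, 60, 65, 70, 75, 80, 85]
barlow 60 [0, 5, 10, 15, 20, 25, 30, 35, 40, 45, 50, 55, 60, 65, 70, 75, 80, 85] [0, 5, 10, 15, 20, 25, 30, 35, 40, 45, 50, 55, 60, 65, 70, 75, 80, 85]
barlow -60 [5, 10, 15, 20, 25, 30, 35, 40, 45, 50, 55, 60, 65, 70, 75, 80, 85] [5, 10, 15, 20, 25, 30, 35, 40, 45, 50, 55, 60, 65, 70, 75, 80, 85]
barlow 90 [10, 15, 20, 25, 30, 35, 40, 45, 50, 55, 60, 65, 70, 75, 80, 85] [10, 15, 20, 25, 30, 35, 40, 45, 50, 55, 60, 65, 70, 75, 80, 85]
barlow -90 [15, 20, 25, 30, 35, 40, 45, 50, 55, 60, 65, 70, 75, 80, 85] [15, 20, 25, 30, 35, 40, 45, 50, 55, 60, 65, 70, 75, 80, 85]
barhigh 0 [60, 65, 70, 75, 80, 85] [60, 65, 70, 75, 80, 85]
barhigh 30 [60, 65, 70, 75, 80, 85] [60, 65, 70, 75, 80, 85]
barhigh -30 [45, 50, 55, 60, 65, 70, 75, 80, 85] [45, 50, 55, 60, 65, 70, 75, 80, 85]
barhigh 60 [0, 5, 10, 15, 20, 25, 30, 35, 40, 45, 50, 55, 60, 65, 70, 75, 80, 85] [0, 5, 10, 15, 20, 25, 30, 35, 40, 45, 50, 55, 60, 65, 70, 75, 80, 85]
barh
[... 1776 characters left out ...]
, 25, 30, 35, 40, 45, 50, 55, 60, 65, 70, 75, 80, 85]
lev.45 -90 [15, 20, 25, 30, 35, 40, 45, 50, 55, 60, 65, 70, 75, 80, 85] [15, 20, 25, 30, 35, 40, 45, 50, 55, 60, 65, 70, 75, 80, 85]
timer [ 0.408 -0.16 ] case [-0.167 -0.141]
pen a [ 0.486 -0.068] case [-0.123 -0.028]
pen b [ 0.366 -0.015] case [-0.254 -0.017]
cap [0.516 0.081] case [-0.143  0.122]
bottle [ 0.569 -0.258] case [ 0.016 -0.181]scan.py:11: UserWarning: Gimbal lock detected. Setting third angle to zero since it is not possible to uniquely determine all angles.
  print(nm,psi,[f for f in range(0,90,5) if any(ok(tip,D(f),D(psi),D(r)) for r in(0,180))],[f for f in range(0,90,5) if any(ok(tip,D(f),D(psi),D(r)) for r in(90,-90))])
```

```bash
cat > s1.py <<'E'
from mv import *
robot.set_gripper(0)
q,f=lidpath()[0]; 
p,o=pose(np.array(q)+[0.03,0,.06],f,'y'); s=robot.observe()
robot.line_to([*s["tool_pos"][:2],.40],vel=.3)
robot.move_pose(list(p),list(o))
for q,f in lidpath(): robot.line_to(list(pose(q,f,'y')[0]),vel=.12)
q=np.array(lid(0,.098,.034,.04))
F0=robot.observe()["ft_force"]
print(robot.line_to(list(pose(q-[0,0,.012],np.pi/2,'y')[0]),vel=.03,guard=18))
s=robot.observe();print(s["time"],s["tool_pos"][2]-TR,F0,s["ft_force"])
robot.pause(.3)
robot.line_to(list(pose(q+[-.1,0,.12],np.pi/2,'y')[0]),vel=.3)
a=robot.grab_frame("top")[150:290,270:430]; b=robot.grab_frame("side")[180:300,290:420]
a=cv2.resize(a,(400,350),interpolation=cv2.INTER_CUBIC);b=cv2.resize(b,(400,369),interpolation=cv2.INTER_CUBIC)[:350]
cv2.imwrite("pics/s1.png",np.hstack([a,b]))
E
python3 s1.py
```

```text
True
6.65 0.11600830360745626 [ 1.05458919 -0.12288904 -0.02176337] [-1.8314139   0.88561901  9.98988691]
```

View pics/s1.png

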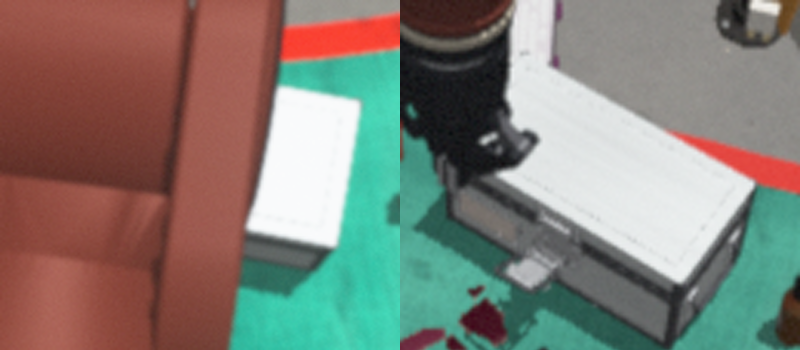

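The picture shows the lid shut (touched at z 0.116, expected 0.117) and the lever still sticking out at (530,265). Next is the bail, lifted from below at its right corner.

```bash
sed -n '/^def pg/,/^ok=/p' scan.py >> mv.py; cat > s2.py <<'E'
from mv import *
import sys
D=np.radians; PSI,PHI=D(60),D(15)
def tipof(e,k,dz=0):  # k 0: under the corner, 1: behind it
    a,b=np.array([-.002,-.009,-.015]),np.array([-.0165,.003,-.004])
    return bar(e)+a+(b-a)*k+[0,0,dz]
E0=D(33)
wp=[tipof(E0,0,-.008)+[-.045,-.078,0],tipof(E0,0,-.008)]
for e,k in((33,0),(50,.1),(65,.4),(80,.75),(92,1),(102,1)): wp.append(tipof(D(e),k,.002))
ret=[wp[-1]+[-.05,-.05,.02],wp[-1]+[-.1,-.12,.15]]
best=None
for roll in(0,D(180)):
    qs=[robot.ik(*map(list,pg(x,PHI,PSI,roll))) for x in wp+ret]
    print([None if q is None else np.round(q).astype(int).tolist() for q in qs[::4]])
    if all(q is not None for q in qs) and (best is None or abs(qs[0][5]-robot.observe()["q"][5])<best[0]): best=(abs(qs[0][5]-robot.observe()["q"][5]),roll)
print(best,np.round(wp,3).tolist())
if len(sys.argv)>1:
    roll=best[1]; g=lambda x:list(pg(x,PHI,PSI,roll)[0]); o=list(pg(wp[0],PHI,PSI,roll)[1])
    s=robot.observe()["tool_pos"]
    high=wp[0]+[-.03,-.03,.15]; robot.move_pose(g(high),o)
    robot.line_to(g(wp[0]),vel=.2); print("in",robot.line_to(g(wp[1]),vel=.08,guard=8))
    for x in wp[2:]: print(robot.line_to(g(x),vel=.06,guard=12),np.round(robot.observe()["ft_force"],1))
    robot.pause(.2)
    b=robot.grab_frame("side")[180:300,290:420]
    for x in ret: robot.line_to(g(x),vel=.25)
    a=robot.grab_frame("side")[180:300,290:420]
    cv2.imwrite("pics/s2.png",np.hstack([cv2.resize(i,(400,369),interpolation=cv2.INTER_CUBIC) for i in(b,a)]))
    print(robot.observe()["time"])
E
python3 s2.py
```

```text
[[-77, 14, -37, 99, 59, -154], [-60, 0, -43, 84, 71, -128], [-69, 2, -40, 100, 65, -144]]
[[-77, 14, -37, 99, 59, 26], [-60, 0, -43, 84, 71, 52], [-69, 2, -40, 100, 65, 36]]
None [[-0.168, -0.087, 0.074], [-0.123, -0.009, 0.074], [-0.123, -0.009, 0.084], [-0.115, -0.008, 0.096], [-0.109, -0.004, 0.107], [-0.102, 0.0, 0.114], [-0.095, 0.003, 0.118], [-0.086, 0.003, 0.117]]
```

```bash
python3 - <<'E'
import sys;sys.argv=["x"]
from s2 import *
for i,x in enumerate(wp+ret+[wp[0]+[-.03,-.03,.15],wp[0]+[0,0,.1],wp[-1]+[-.05,-.05,.1]]): print(i,np.round(x,3),robot.ik(*map(list,pg(x,PHI,PSI,np.pi))) is not None)
E
```

```text
[[-77, 14, -37, 99, 59, -154], [-60, 0, -43, 84, 71, -128], [-69, 2, -40, 100, 65, -144]]
[[-77, 14, -37, 99, 59, 26], [-60, 0, -43, 84, 71, 52], [-69, 2, -40, 100, 65, 36]]
None [[-0.168, -0.087, 0.074], [-0.123, -0.009, 0.074], [-0.123, -0.009, 0.084], [-0.115, -0.008, 0.096], [-0.109, -0.004, 0.107], [-0.102, 0.0, 0.114], [-0.095, 0.003, 0.118], [-0.086, 0.003, 0.117]]
0 [-0.168 -0.087  0.074] True
1 [-0.123 -0.009  0.074] True
2 [-0.123 -0.009  0.084] True
3 [-0.115 -0.008  0.096] True
4 [-0.109 -0.004  0.107] True
5 [-0.102  0.     0.114] True
6 [-0.095  0.003  0.118] True
7 [-0.086  0.003  0.117] True
8 [-0.136 -0.047  0.137] True
9 [-0.186 -0.117  0.267] False
10 [-0.198 -0.117  0.224] True
11 [-0.168 -0.087  0.174] True
12 [-0.136 -0.047  0.217] True
```

```bash
sed -i 's/\[-.1,-.12,.15\]/[-.05,-.05,.1]/' s2.py; python3 s2.py go
```

```text
[[-77, 14, -37, 99, 59, -154], [-60, 0, -43, 84, 71, -128], [-69, 2, -40, 100, 65, -144]]
[[-77, 14, -37, 99, 59, 26], [-60, 0, -43, 84, 71, 52], [-69, 2, -40, 100, 65, 36]]
(np.float64(22.100026687995864), np.float64(3.141592653589793)) [[-0.168, -0.087, 0.074], [-0.123, -0.009, 0.074], [-0.123, -0.009, 0.084], [-0.115, -0.008, 0.096], [-0.109, -0.004, 0.107], [-0.102, 0.0, 0.114], [-0.095, 0.003, 0.118], [-0.086, 0.003, 0.117]]
in False
False [ 0.7 -0.6 -1.3]
False [-0.8 -1.   0.8]
True [-5.2 -8.8  1.9]
True [-19.9 -11.9   5.5]
True [-37.2 -17.6   7.8]
True [-38.8 -22.1   5.9]
14.2167
```

View pics/s2.png

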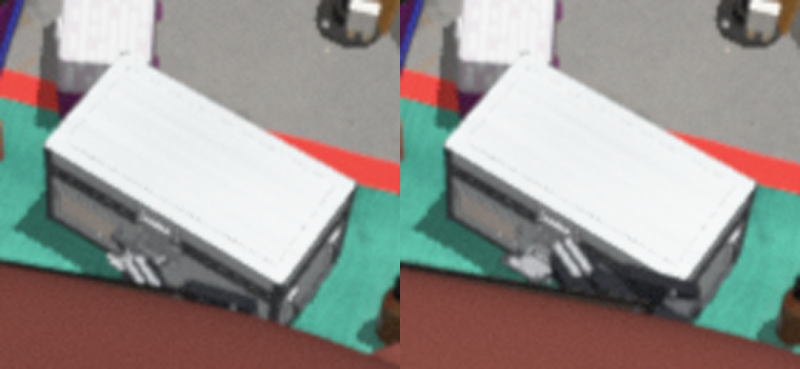

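Forces reached about 40 N along the finger direction, so the finger was pressing on the side of something and the bail may not be over. I'll clear the arm and look closely.

```bash
cat > look.py <<'E'
from mv import *
import sys
def look(name):
    c=proj("top",w(P,[-.09,0,.09]))[0].astype(int); d=proj("side",w(P,[-.09,0,.09]))[0].astype(int); k=36
    R=[]
    for n,(u,v) in(("top",c),("side",d)):
        im=robot.grab_frame(n); cv2.imwrite(f"pics/{name}_{n}_full.png",im)
        R.append(cv2.resize(im[v-k:v+k,u-k:u+k],(396,396),interpolation=cv2.INTER_CUBIC)); print(n,u-k,v-k,5.5)
    cv2.imwrite(f"pics/{name}.png",np.hstack(R))
E
python3 - <<'E'
import sys;sys.path.insert(0,".");sys.argv=["x"]
from look import *
s=robot.observe(); p=s["tool_pos"]; print(p,s["q"])
robot.line_to([p[0]-.02,p[1],.30],vel=.3)
robot.goto_joints([52.557,5.964,5.575,89.605,0,20])
look("l1"); print(robot.observe()["time"])
E
```

```text
[ 0.41480791 -0.12611924  0.23489223] [-68.32883782  -7.355947   -38.43934619 109.2468349   65.13567531
  37.39677566]
top 304 220 5.5
side 299 228 5.5
17.2833
```

View pics/l1.png

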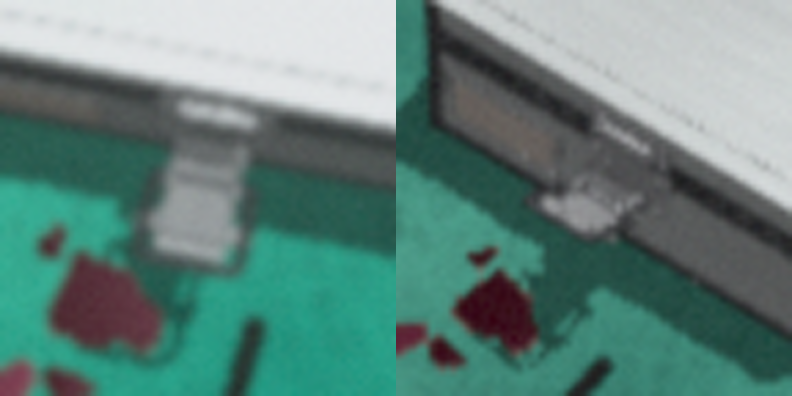

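The lid is still shut, the lever is out and the bail still lies on it, its bar just past the tip at top crop (192,265) and side crop (566,222). I'll check the lever angle against those pixels.

```bash
python3 - <<'E'
import sys;sys.path.insert(0,".")
from mv import *
print("obs tip top (338.9,265.5) side (330.3,267.6); bar top (338.9,268.2) side(330,268.5)")
def brr(a): 
    H=np.array([-.067-.014*np.sin(a-.18),0,.066-.014*np.cos(a-.18)]); return lev(a,.064,0)
for a in(1.5,1.7,1.8,1.9,2.0,2.1,2.25):
    r=[np.round(proj(n,w(P,X))[0],1).tolist() for n in("top","side") for X in(lev(a,.053,0),lev(a,.064,0))]
    print(a,r)
def tri(t,s):
    x=least_squares(lambda q:np.r_[proj("top",q)[0]-t,proj("side",q)[0]-s],[.5,-.05,.09]); d=x.x-[P[0],P[1],0]; c,s_=np.cos(P[2]),np.sin(P[2])
    return np.round([c*d[0]+s_*d[1],-s_*d[0]+c*d[1],d[2]],4),x.cost
print(tri((338.9,265.5),(330.3,267.6)),tri((338.9,268.2),(330,268.5)))
# known catch: lip centre (bright strip) top crop (218,112), side crop (625,133)
print("lip",tri((304+218/5.5,220+112/5.5),(299+(625-396)/5.5,228+133/5.5)),"expect about -.064,0,.108")
# lid shut top corners fit residuals
for n in("top","side"): print(n,np.round(proj(n,w(P,[[-.055,.11,.117],[-.055,-.11,.117],[.055,-.11,.117],[-.064,0,.108]])),1).tolist())
E
```

```text
obs tip top (338.9,265.5) side (330.3,267.6); bar top (338.9,268.2) side(330,268.5)
1.5 [[337.0, 274.0], [335.9, 279.7], [327.9, 278.8], [325.4, 282.2]]
1.7 [[337.2, 273.1], [336.1, 278.7], [328.1, 276.5], [325.5, 279.5]]
1.8 [[337.4, 272.2], [336.3, 277.6], [328.3, 275.2], [325.8, 277.9]]
1.9 [[337.6, 271.0], [336.6, 276.2], [328.7, 273.7], [326.3, 276.1]]
2.0 [[337.9, 269.6], [336.9, 274.5], [329.2, 272.1], [326.9, 274.2]]
2.1 [[338.2, 267.9], [337.3, 272.5], [329.8, 270.4], [327.6, 272.1]]
2.25 [[338.8, 265.0], [338.0, 269.0], [330.9, 267.7], [329.0, 268.8]]
(array([-1.100e-01, -1.000e-04,  1.026e-01]), np.float64(0.07023587042534427)) (array([-0.1151, -0.0014,  0.1067]), np.float64(0.012143289889592226))
lip (array([-0.0645,  0.0004,  0.1112]), np.float64(0.2842296878220838)) expect about -.064,0,.108
top [[285.4, 223.5], [404.4, 246.6], [413.9, 189.4], [343.5, 240.8]]
side [[306.1, 226.1], [383.0, 271.1], [406.9, 238.5], [341.4, 252.7]]
```

The lever now measures at 2.25 (its upper stop), with the bar at about (-0.117, 0, 0.106) by both prediction and triangulation. The oblique finger probably caught the lever's tabs. I'll push the bar from outside in the central plane instead, with the tool at 70° following the bar's arc upward.

```bash
cat > s3.py <<'E'
from look import *
P[4]=2.25; D=np.radians; PHI=D(70); H=.0145
wp=[bailtip(D(41.6),PHI,.009,H,.03)+[0,0,.09],bailtip(D(38),PHI,.009,H,.018)]
wp+=[bailtip(D(e),PHI,o,H,-.001) for e,o in((41.6,.009),(50,.009),(60,.008),(70,.008),(80,.007),(90,.006),(97,.005),(103,.005))]
ret=[wp[-1]+[-.03,0,.01],wp[-1]+[-.06,0,.1]]
if __name__=="__main__":
    print(np.round(wp,3).tolist())
    best=None;q0=robot.observe()["q"]
    for m in('n','-n'):
        qs=[robot.ik(*map(list,pose(x,PHI,m))) for x in wp+ret]
        print(m,[i for i,q in enumerate(qs) if q is None])
        if all(q is not None for q in qs):
            c=abs(qs[0][5]-q0[5]); best=min(best or (9e9,),(c,m))
    m=best[1]; g=lambda x:list(pose(x,PHI,m)[0]); o=list(pose(wp[0],PHI,m)[1])
    robot.move_pose(g(wp[0]),o); robot.line_to(g(wp[1]),vel=.15)
    for x in wp[2:]:
        hit=robot.line_to(g(x),vel=.06,guard=7); print(hit,np.round(robot.observe()["ft_force"],1))
        if hit: break
    robot.pause(.2)
    for x in ret: robot.line_to(g(x),vel=.2)
    robot.goto_joints([45,5.964,5.575,89.605,0,robot.observe()["q"][5]])
    look("l2"); print(robot.observe()["time"])
E
python3 s3.py
```

```text
[[-0.157, 0.0, 0.171], [-0.147, 0.0, 0.083], [-0.127, 0.0, 0.091], [-0.122, 0.0, 0.096], [-0.116, 0.0, 0.102], [-0.108, 0.0, 0.106], [-0.1, 0.0, 0.109], [-0.092, 0.0, 0.111], [-0.086, 0.0, 0.111], [-0.081, 0.0, 0.11]]
n [0]
-n [0]Traceback (most recent call last):
  File "s3.py", line 14, in <module>
    m=best[1]; g=lambda x:list(pose(x,PHI,m)[0]); o=list(pose(wp[0],PHI,m)[1])
      ~~~~^^^
TypeError: 'NoneType' object is not subscriptable
```

```bash
sed -i 's/^wp=\[.*/wp=[bailtip(D(38),PHI,.009,H,.018)+[0,0,.05],bailtip(D(38),PHI,.009,H,.018)]/; s/    robot.move_pose(g(wp\[0\]),o);/    robot.move_pose(*map(list,pose(wp[0]+[.02,0,.08],np.pi\/2,m))); robot.move_pose(g(wp[0]),o);/' s3.py; python3 s3.py
```

```text
[[-0.147, 0.0, 0.133], [-0.147, 0.0, 0.083], [-0.127, 0.0, 0.091], [-0.122, 0.0, 0.096], [-0.116, 0.0, 0.102], [-0.108, 0.0, 0.106], [-0.1, 0.0, 0.109], [-0.092, 0.0, 0.111], [-0.086, 0.0, 0.111], [-0.081, 0.0, 0.11]]
n []
-n []
False [-0.5 -0.4  0.2]
False [-1.3  0.7  0.3]
False [-0.4 -0.4  0.6]
False [-0.4 -0.   0.8]
False [0.  1.7 0.1]
False [-0.5  0.8  0.5]
False [-0.2 -0.3 -0.3]
False [ 1.   0.5 -0.9]
top 304 220 5.5
side 299 228 5.5
26.5417
```

View pics/l2.png

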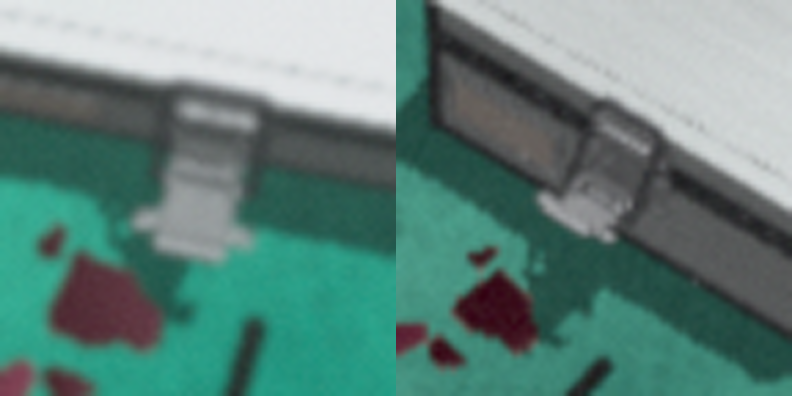

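The bail now lies over the catch with its bar against the lid: top crop (220,95), side crop (625,110). The lever is still up, with its tabs showing. Next is pushing the lever down.

```bash
cat > s4.py <<'E'
from look import *
PHI=np.radians(70)
A=[2.25,1.9,1.6,1.3,1.1,.9,.7,.55,.45,.36,.28,.2]
rr=lambda a:np.interp(a,[1.0,1.6],[.046,.038])
wp=[levtip(2.25,PHI,.038,gap=.012)+[-.01,0,.04],levtip(2.25,PHI,.038,gap=.01)]+[levtip(a,PHI,rr(a),gap=0) for a in A[1:]]
ret=[wp[-1]+[-.02,0,.02],wp[-1]+[-.035,0,.08]]
q0=robot.observe()["q"]; best=None
for m in('y','-y'):
    qs=[robot.ik(*map(list,pose(x,PHI,m))) for x in wp+ret]
    bad=[i for i,q in enumerate(qs) if q is None]; print(m,bad)
    if not bad: best=min(best or (9e9,),(abs(qs[0][5]-q0[5]),m))
print(np.round(wp,3).tolist())
if best:
    m=best[1]; g=lambda x:list(pose(x,PHI,m)[0])
    robot.move_pose(*map(list,pose(wp[0]+[0,0,.09],np.pi/2,m))); robot.move_pose(*map(list,pose(wp[0],PHI,m)))
    for x in wp[1:]:
        hit=robot.line_to(g(x),vel=.06,guard=30); s=robot.observe(); print(hit,np.round(s["ft_force"],1))
        if hit: break
    robot.pause(.2)
    for x in ret: robot.line_to(g(x),vel=.15)
    robot.goto_joints([45,5.964,5.575,89.605,0,robot.observe()["q"][5]])
    look("l3"); print(robot.observe()["time"])
E
python3 s4.py
```

```text
y []
-y []
[[-0.093, 0.0, 0.147], [-0.084, 0.0, 0.105], [-0.101, 0.0, 0.085], [-0.105, 0.0, 0.071], [-0.108, 0.0, 0.056], [-0.107, 0.0, 0.047], [-0.105, 0.0, 0.04], [-0.101, 0.0, 0.034], [-0.097, 0.0, 0.03], [-0.094, 0.0, 0.028], [-0.091, 0.0, 0.026], [-0.088, 0.0, 0.024], [-0.085, 0.0, 0.023]]
False [-0.2 -0.4  0.5]
False [-1.   0.4 -0.2]
False [ 0.2 -0.3 -0.1]
False [ 2.8 -1.   1.7]
False [ 5.2 -2.1  5.4]
False [ 0.8 -0.4  5. ]
False [-0.5  0.3  3.5]
False [ 0.5 -0.2  0.7]
False [-0.1 -0.2 -0.3]
False [ 0.1 -0.3 -1.3]
False [ 0.4 -0.3 -0.1]
False [-0.7 -0.5  0. ]
top 304 220 5.5
side 299 228 5.5
37.025
```

View pics/l3.png

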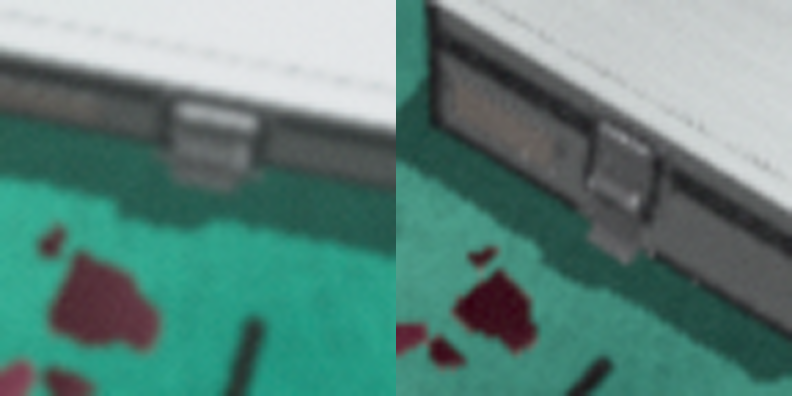

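The bail sits in the catch and the lever hangs down, its tip at side crop (614,255) and top crop (205,187). I'll compare those with the prediction for a closed lever, then hand in if they agree.

```bash
python3 - <<'E'
import sys;sys.path.insert(0,".")
from mv import *
o=np.array([304+205/5.5,220+187/5.5,299+(614-396)/5.5,228+255/5.5]);print(o)
for a in(0,.2,.45,1.3): print(a,np.round(np.r_[proj("top",w(P,lev(a,.053,0)))[0],proj("side",w(P,lev(a,.053,0)))[0]],1))
E
```

```text
[341.27272727 254.         338.63636364 274.36363636]
0 [341.3 251.8 339.5 273. ]
0.2 [340.3 256.8 337.2 275.8]
0.45 [339.2 262.5 334.4 278.6]
1.3 [337.  273.9 328.3 280.3]
```

```bash
python3 -c "
from plant import robot
print(robot.job_done())"
```

```text
the job is handed in; nothing more can be done
None
```

I shut the lid, hooked the bail over the catch and snapped the lever flat; I handed the job in at about 37 s, with the arm clear. The final images agree with a closed latch, but the hand-in returned no verdict. My first try at the bail pressed the fingers with up to about 45 N at the wrist.

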